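# Feel for the slot and lock the reagent safe box

## Robot

A 6-joint arm with a two-finger parallel gripper is mounted at the origin on the work surface. World frame = base frame: x ahead of the robot, y to its left, z up, the work surface at z = 0. Lengths are in m, angles in rad, forces in N, time in s.
With the tool pointing down it reaches from about 0.3 to 0.875 m from the base axis. Payload 6.4 kg.
Tool frame: the origin (TCP) lies midway between the tips of the shut fingers; the grasp point (between the pads) lies 19 mm behind it (grasp_offset is the distance from the TCP to the grasp point, in m); z points along the fingers, y is the line along which they close (so a half turn about z gives the same grasp; the last joint's range is limited). The gripper opens to 85 mm and grips with 20 to 120 N. Pads are 22 mm wide; open, the fingers measure 114 mm over their backs; the gripper's body (76 mm by 85 mm) begins 54 mm behind the grasp point. The pads swing forward as they close: fully open they stand 13 mm farther back than shut.
Start: joints at [-1.436, 0.181, 1.607, -0, 1.354, -0.206], TCP at [0.192, -0.542, 0.231] pointing down, gripper open.
Joint ranges: [-2.99, 2.99], [-0.89, 2.07], [0.3, 2.58], [-1.14, 4.28], [0, 2.63], [-3.12, 3.12]. Speed limits (rad/s): [2.57, 2.57, 3.01, 3.14, 3.14, 3.14].

## Interface

Orientations are given as a unit quaternion [w, x, y, z].
In Python, from bench import * gives the robot as it stands. The module is installed in compiled form; this text tells all that it offers.
- The arm moves only by the tool servo_tool, never from a script. Its argument "commands" is text: rows parted by semicolons, each of 7 numbers parted by spaces: the turn, a rotation vector about the tool's x, y, z in rad, then the shift along the tool's x, y, z in mm, then the opening, from 0 (shut) to 1 (fully open). In form: wx wy wz dx dy dz claw; .... A call has 1 to 5 rows; each row shifts and turns the commanded pose from where the row before left it, along the tool's axes as they then stand; what a row does not reach is not made up. A row lasts 1/8 s, in which the tool goes at most 62.5 mm and 10.7 degrees, less where a joint would pass 70% of its speed; a pose out of reach is approached as far as the arm can. A call with a gripper value outside its range is refused whole. The fingers move at their own pace and stop on an object; the grip force is fixed at half the most. Time passes only in rows, so rows that do not move let the fingers close. It gives the time, the measured TCP pose, the force, the opening and the grip force at its end, in the units of the state.
- get_obs(): the state, without advancing time (a new reading comes with each control period).
- camera(name): name is "scene" or "side" or "wrist"; returns the picture (480x640x3 uint8, blue, green, red); there is no depth.
- calibration(name): a dict with "fx", "fy", "cx", "cy" (pixels), "R" (3x3) and "t" (3): a world point X has camera coordinates R X + t. Camera axes: x right, y down, z forward; pixel columns grow to the right and rows downward; lengths in m; the calibration is good to about 2 mm. A picture is of the moment at which its call begins: read the wrist's pose just before it. calibration takes no time and is no camera call; for the wrist camera it gives the pose at the moment of the call.
- hand_in(): hands the job in; it is judged then, once.
The state is a dict: "time_s": time; "q": joint angles; "dq": joint speeds; "joint_efforts": joint torques, N m; "eef_pos": TCP position; "eef_rot": TCP orientation; "wrist_force": force on the tool from outside, world axes, zero at the start; "torque": the same for the moment, N m; "opening": opening from 0.0 (shut) to 1.0 (fully open); "grasp_force": force on a finger pad.
Only numpy, scipy, OpenCV 4.12 (cv2) and the standard library are available. Lean on these libraries where they do the work, as an engineer would, in place of code of your own. Each camera call takes 0.05 s, during which the arm holds its last target. There are 200 camera calls.

## Task

Lock the reagent safe box: take the red key from its stand, put it into the lock on the lid and, pressing only lightly, turn it gently back and forth until you feel the hidden slot take it and it sinks fully home; only then turn it clockwise to the red marks, which throws the brass bolt. Never force the key while it is not fully home and do not wrench it at the end stop; leave the key standing in the lock, let go, and leave the other things on the bench where they are.

Things in the scene. Friction and masses are not known exactly. Their poses are not given: they have to be found in the camera images.
- key: Loose service key, about 100 g, upright in its stand. Origin: centre of the bit's lower end; z up along the key. Brass bit 24 (x) x 5 (y) x 8 mm, z 0 to 8; round steel barrel, 26 mm diameter, z 8 to 44; flat red bow to hold, 40 (x) x 10 (y) mm, z 44 to 82. Bit and bow are parallel (long side x); half a turn makes no difference. Pinch the bow across its 10 mm.
- key_stand: Fixed blue block 80 x 80 x 38 mm with a round 30 mm through hole, in which the key stands with the end of its bit on the bench. Origin: centre of the underside, on the bench.
- safe_box: Fixed grey steel box with white lid, 200 (x) x 240 (y) x 80 mm. Origin: centre of its underside on the bench. On the lid stands a dark square lock case 66 x 66 x 40 mm, centred at x -20, y -30 mm. Once the lock is thrown a brass bolt comes out of the low cover on the case's +y side, into a steel keeper.
- lock_mouth (a point): Centre of the lock's round mouth in the top face of the lock case, 120 mm above the bench; axes as safe_box, z up. Upright bore 32 mm in diameter with a 4 mm chamfer (3 mm of play all round the key's barrel: centre it by feel), closed to view by a black bristle dust seal that gives no resistance. Two white marks on the case lie along the x axis either side of the mouth.
- rotor_top (a point): Fixed point on the bore's axis, 18 mm below the mouth, where the top of the hidden rotor rests. If bit and slot are not in line the bit stands on the rotor, which is sprung: it gives way at most 4 mm (2 N at first touch, 5 N at 4 mm), then is solid. When they are in line (within about 0.08 rad) the rotor springs back up over the bit, the push vanishes and the key can sink on.
- slot_floor (a point): Fixed point on the bore's axis, 26 mm below the mouth: floor of the rotor's straight slot (7 mm wide), where the bit's end is when the key is fully home. The slot's direction is hidden: within 0.5 rad either way of the white marks. Friction of 0.2 N m holds the rotor. Turned clockwise from above it meets a solid stop at the red marks; the key has 0.08 rad of play on top.
- locked_mark: Fixed pair of red marks on the lock case's top face, either side of the mouth. Origin: on the lock's axis at the mouth's height; its x axis runs along the red marks, 1.05 rad clockwise (from above) from the white marks. Locked: the key's bow (its x axis, either way round) lies along them.
- tube_rack: Loose green tube rack 100 x 200 x 35 mm with clear tubes, to be left alone. Origin: centre of the underside.
- tip_box: Loose black pipette tip box 80 x 120 x 50 mm, to be left alone. Origin: centre of the underside.
- blue_cap_jar: Loose clear jar with blue cap, 60 mm diameter, 110 mm tall, to be left alone. Origin: centre of the underside.

How it is judged:
By the outcome, as a careful person would: the job done as asked, in the order asked, and still so for the second after the job is handed in, with the robot touching nothing.
It also fails if it takes over 67 s, if anything falls off the work surface, if the arm or the gripper's body presses on something with over 40 N, if the wrist force passes 120 N, or if a joint passes its speed limit or range.

## Working session

There is one attempt and no reset: what is moved stays moved. The work goes in short steps, Python scripts to look and compute and a tool call to move; the robot and the scene stay as the last step left them, time stands still between calls to the robot, and variables do not carry over. Pictures are saved under pics/ and viewed, at most 10 in all, crops included, and the job is handed in when it is done.

Besides the shell and the picture viewer there is one more tool, called after ">>>" by a JSON object that holds its "fn" and its "kwargs". servo_tool: Moves the arm, as the interface text tells. Its arguments: {"type":"object","properties":{"commands":{"type":"string"}},"required":["commands"]}

```bash
mkdir -p pics
python3 - <<'E'
from bench import *
import cv2
o=get_obs(); print(o)
for n in("scene","side"):
    c=calibration(n); print(n,c); cv2.imwrite(f"pics/{n}0.png",camera(n))
E
```

```text
{'time_s': 0.0, 'q': array([-1.43628062e+00,  1.81570984e-01,  1.60800241e+00,  9.51247634e-06,
        1.35377586e+00, -2.06294683e-01]), 'dq': array([ 0.00018597, -0.0005457 , -0.00135102, -0.00056233,  0.00134022,
        0.00052826]), 'joint_efforts': array([-1.16411004e-03, -4.44871795e+01, -3.51337516e+01, -2.98156328e-04,
        9.42096405e-03, -2.47073257e-05]), 'eef_pos': array([ 0.192142  , -0.54136964,  0.23037001]), 'eef_rot': array([-8.77567539e-04,  9.85515928e-01,  1.69580610e-01,  3.61557434e-05]), 'wrist_force': array([-0.22883916, -1.31307069, -0.18161037]), 'torque': array([-0.01451918, -0.05254192, -0.01164425]), 'grasp_force': 0.0, 'opening': 1.0027137990638197}
scene {'fx': 562.1956120103673, 'fy': 562.1956120103673, 'cx': 331.3053557615374, 'cy': 248.2508845752682, 'R': array([[ 0.18296698,  0.98304309,  0.01222183],
       [ 0.77886577, -0.13735653, -0.61196511],
       [-0.59990933,  0.12148857, -0.79079032]]), 't': array([-0.08389326, -0.43707939,  1.79516137])}
side {'fx': 474.58207985174516, 'fy': 474.58207985174516, 'cx': 323.9182842244487, 'cy': 241.17078843638615, 'R': array([[-0.98762355, -0.15501397,  0.02388275],
       [-0.10417646,  0.53450809, -0.83871829],
       [ 0.11724753, -0.83082596, -0.54404159]]), 't': array([0.61638815, 0.15676767, 1.03170561])}
```

View pics/scene0.png

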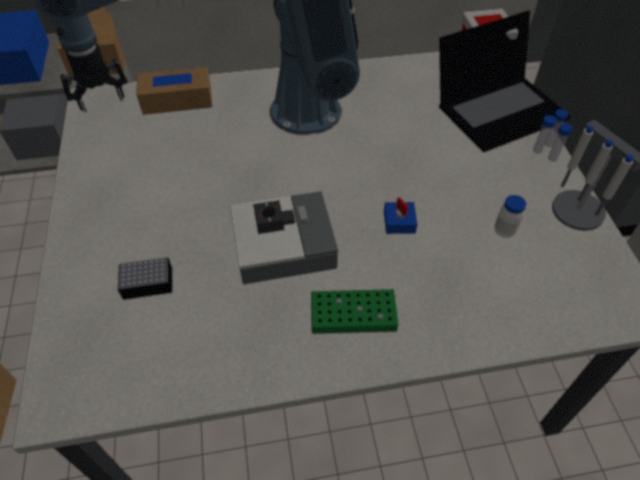

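View pics/side0.png

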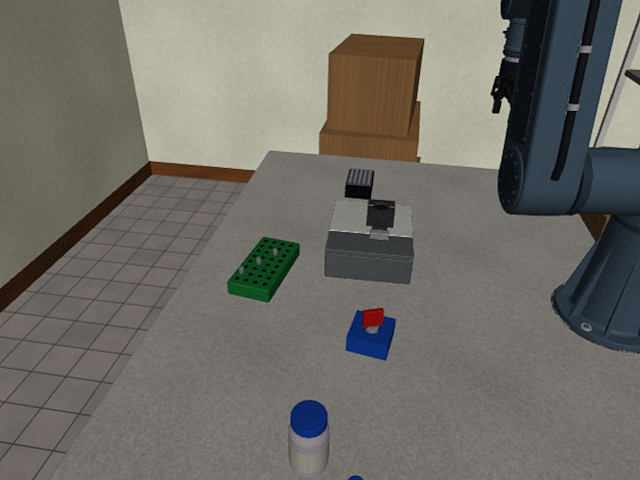

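The scene picture shows the lock mouth at about (268,211) and the key bow at about (402,206). The side picture shows the bow at about (373,318) and the mouth at about (381,205).

```bash
cat > h.py <<'E'
from bench import *
import numpy as np, cv2
from scipy.spatial.transform import Rotation as Rn
def ray(c,uv):
    d=c["R"].T@np.array([(uv[0]-c["cx"])/c["fx"],(uv[1]-c["cy"])/c["fy"],1]); return -c["R"].T@c["t"],d
def onz(c,uv,z):
    o,d=ray(c,uv); return o+d*(z-o[2])/d[2]
def proj(c,X):
    p=c["R"]@np.asarray(X)+c["t"]; return c["fx"]*p[0]/p[2]+c["cx"],c["fy"]*p[1]/p[2]+c["cy"]
def pose():
    o=get_obs(); R=Rn.from_quat(o["eef_rot"],scalar_first=True).as_matrix(); return o,o["eef_pos"],R
E
python3 - <<'E'
from h import *
s,d=calibration("scene"),calibration("side")
print("key",onz(s,(402,206),.063),onz(d,(373,318),.063))
print("mouth",onz(s,(268,211),.12),onz(d,(381,204),.12))
print("stand",onz(s,(401,217),.038)); 
o,p,R=pose(); print(R)
w=calibration("wrist"); print(w, "cam in tool",R.T@(-w["R"].T@w["t"]-p)); print(w["R"]@R)
E
```

```text
key [0.50071454 0.17897796 0.063     ] [0.5025294  0.17852386 0.063     ]
mouth [ 0.50884115 -0.16830919  0.12      ] [ 0.51189303 -0.17720925  0.12      ]
stand [0.51650396 0.17493273 0.038     ]
[[ 9.42506298e-01  3.34188318e-01 -2.14934767e-04]
 [ 3.34188227e-01 -9.42505018e-01  1.58774784e-03]
 [ 3.28029685e-04 -1.56829101e-03 -9.99998716e-01]]
{'fx': 333.1753583545983, 'fy': 333.1753583545983, 'cx': 318.9525200135137, 'cy': 239.10428314787777, 'R': array([[ 0.33477303, -0.94229549, -0.00249765],
       [-0.89270887, -0.3180025 ,  0.31928872],
       [-0.30165858, -0.10465958, -0.9476542 ]]), 't': array([-0.57346248, -0.04054509,  0.38198034])} cam in tool [ 0.08379975 -0.00037641 -0.14301205]
[[ 6.20808482e-04  9.99999375e-01  9.29562153e-04]
 [-9.47551686e-01  8.85337989e-04 -3.19601343e-01]
 [-3.19601966e-01 -6.82396961e-04  9.47551644e-01]]
```

>>> {"fn": "servo_tool", "kwargs": {"commands": "0 0 0 47 -27 -5 1;0 0 0 47 -27 -5 1;0 0 0 47 -27 -5 1;0 0 0 47 -27 -5 1;0 0 0 47 -27 -5 1"}}

```text
time_s: 0.72
eef_pos: [0.3693, -0.3345, 0.2562]
eef_rot: [-0.0, 0.986, 0.169, -0.0]
wrist_force: [0.6, -0.3, -0.1]
opening: 1.001
grasp_force: 0.0
```

>>> {"fn": "servo_tool", "kwargs": {"commands": "0 0 0 47 -27 0 1;0 0 0 47 -27 0 1;0 0 0 47 -27 0 1;0 0 0 47 -27 0 1;0 0 0 0 0 0 1"}}

```text
time_s: 1.35
eef_pos: [0.5111, -0.1683, 0.2558]
eef_rot: [-0.001, 0.985, 0.172, -0.0]
wrist_force: [0.4, -0.4, 0.5]
opening: 0.998
grasp_force: 0.0
```

```bash
cat > snap.py <<'E'
import sys,pickle
from h import *
n=sys.argv[1]; o,p,R=pose(); c=calibration("wrist"); cv2.imwrite(f"pics/{n}.png",camera("wrist")); pickle.dump(c,open(f"pics/{n}.pkl","wb"))
print(o["time_s"],p,R.round(4).tolist(),o["q"].round(3))
E
python3 snap.py w1
```

```text
1.35 [ 0.51110257 -0.16830994  0.25580471] [[0.9407, 0.3391, -0.0003], [0.3391, -0.9407, 0.0011], [0.0001, -0.0011, -1.0]] [-5.390e-01  7.800e-02  1.671e+00  1.000e-03  1.393e+00  6.850e-01]
```

View pics/w1.png

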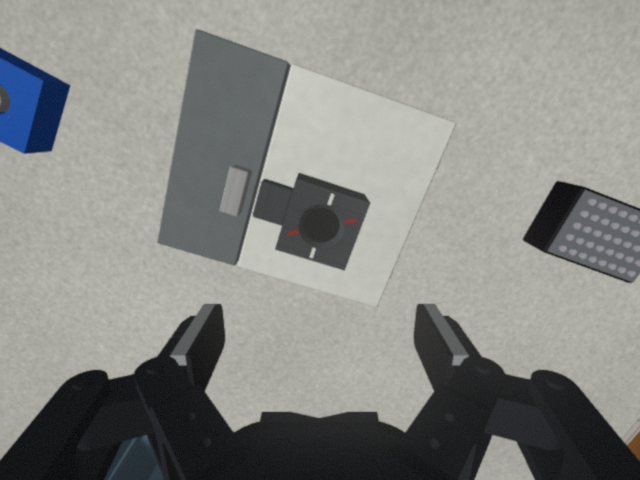

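Lock case around (322,225): white marks near (331,199) and (312,253), red marks near (350,221) and (293,233). I'll enlarge it.

Run:
```python
import cv2
a=cv2.imread("pics/w1.png")[165:285,240:400]
cv2.imwrite("pics/w1c.png",cv2.resize(a,None,fx=5,fy=5,interpolation=cv2.INTER_CUBIC))
```

```text
(no output)
```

View pics/w1c.png

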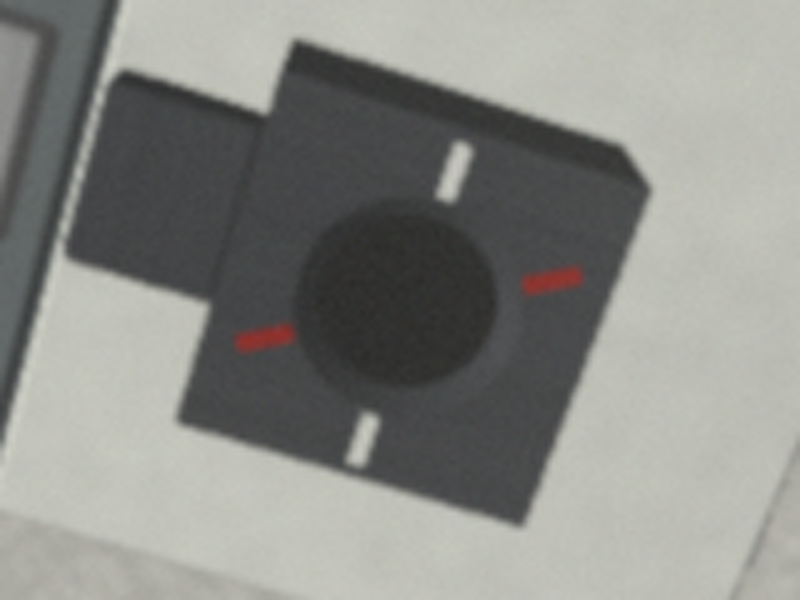

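Run:
```python
from h import *
import pickle
c=pickle.load(open("pics/w1.pkl","rb"))
f=lambda u,v:onz(c,((u+.5)/5-.5+240,(v+.5)/5-.5+165),.12)
C=[f(*x) for x in [(288,75),(648,195),(523,523),(180,420)]]
W=[f(455,172),f(362,440)];Rd=[f(552,281),f(265,338)]
print("corners",np.mean(C,0),[np.linalg.norm(C[i]-C[i-1])for i in range(4)])
print("white",np.mean(W,0),"red",np.mean(Rd,0))
a=lambda p,q:np.arctan2((p-q)[1],(p-q)[0])
print("ang white",a(*W),"red",a(*Rd),"sides",a(C[0],C[3]),a(C[1],C[2]),a(C[0],C[1])-np.pi/2,a(C[3],C[2])-np.pi/2)
m=np.mean([np.mean(W,0),np.mean(Rd,0)],0);print(m,proj(calibration("scene"),m),proj(calibration("side"),m))
```

```text
corners [ 0.51288775 -0.16926263  0.12      ] [np.float64(0.0646157268594852), np.float64(0.06424247747560638), np.float64(0.06401318708988893), np.float64(0.06480129153744164)]
white [ 0.51272952 -0.16886619  0.12      ] red [ 0.51274089 -0.16893673  0.12      ]
ang white 0.026963227278065688 red -1.0194771485812506 sides 0.02296404622295703 0.03163597655892682 0.024431196434439473 0.03375416487908489
[ 0.51273521 -0.16890146  0.12      ] (np.float64(267.942273831849), np.float64(212.21061269386547)) (np.float64(380.470758616567), np.float64(205.5536404285878))
```

>>> {"fn": "servo_tool", "kwargs": {"commands": "0 0 0 15.5 -47 0 1;0 0 0 15.5 -47 0 1;0 0 0 15.5 -47 0 1;0 0 0 15.5 -47 0 1;0 0 0 15.5 -47 0 1"}}

```text
time_s: 2.02
eef_pos: [0.5037, 0.0759, 0.2562]
eef_rot: [0.0, 0.986, 0.169, -0.0]
wrist_force: [-0.5, -1.0, -0.6]
opening: 1.001
grasp_force: 0.0
```

>>> {"fn": "servo_tool", "kwargs": {"commands": "0 0 0 15.5 -47 10 1;0 0 0 15.5 -47 10 1;0 0 0 0 0 0 1"}}

```text
time_s: 2.4
eef_pos: [0.5008, 0.1763, 0.2351]
eef_rot: [-0.0, 0.985, 0.171, -0.001]
wrist_force: [-0.6, 0.6, 0.5]
opening: 0.996
grasp_force: 0.0
```

```bash
python3 snap.py w2
```

```text
2.4 [0.50076078 0.17625339 0.23505827] [[0.9416, 0.3368, -0.0024], [0.3368, -0.9416, -0.0], [-0.0023, -0.0008, -1.0]] [0.115 0.08  1.712 0.    1.352 1.342]
```

View pics/w2.png

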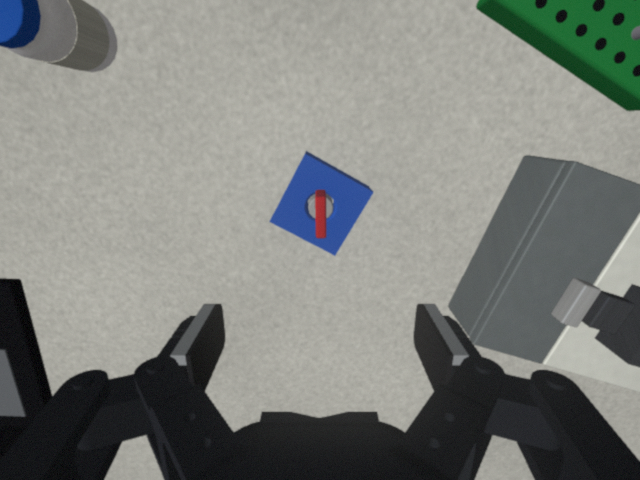

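Run:
```python
import cv2
a=cv2.imread("pics/w2.png")[145:265,260:385]
cv2.imwrite("pics/w2c.png",cv2.resize(a,None,fx=5,fy=5,interpolation=cv2.INTER_CUBIC))
```

```text
(no output)
```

View pics/w2c.png

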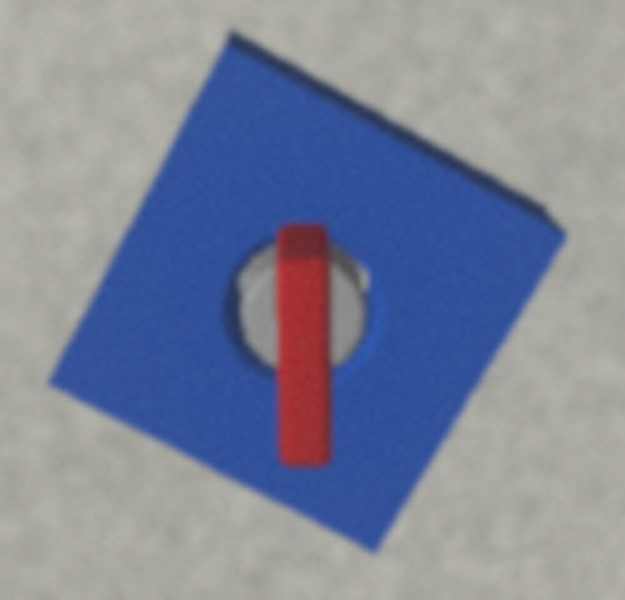

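Run:
```python
from h import *
import pickle
c=pickle.load(open("pics/w2.pkl","rb"))
f=lambda u,v,z:onz(c,((u+.5)/5-.5+260,(v+.5)/5-.5+145),z)
T=[f(*x,.082) for x in [(278,257),(327,257),(329,467),(279,467)]]
print("bow top",np.mean(T,0),[np.linalg.norm(T[i]-T[i-1])for i in range(4)])
d=(T[0]+T[1]-T[2]-T[3]);print("ang",np.arctan2(d[1],d[0]))
S=[f(*x,.038) for x in [(230,38),(565,233),(375,552),(50,382)]]
print("stand",np.mean(S,0),[np.linalg.norm(S[i]-S[i-1])for i in range(4)])
print("barrel ring",f(303,310,.044))
o,p,R=pose();k=np.mean(T,0);print(p,"tool xang",np.arctan2(R[1,0],R[0,0]),"shift tool mm",1000*R.T@(np.array([k[0],k[1],.075-.0])-p))
```

```text
bow top [0.50523993 0.17735754 0.082     ] [np.float64(0.03980922495029586), np.float64(0.0088046382163505), np.float64(0.03981147449050183), np.float64(0.00936867642034361)]
ang 0.3523048163188384
stand [0.50558769 0.17702704 0.038     ] [np.float64(0.0806893086385205), np.float64(0.07858267294624627), np.float64(0.07994905617381144), np.float64(0.07936447133695208)]
barrel ring [0.50643228 0.17776431 0.044     ]
[0.50135466 0.1747632  0.23555715] tool xang 0.34232015029874513 shift tool mm [  4.80088762  -1.17678682 160.54902568]
```

>>> {"fn": "servo_tool", "kwargs": {"commands": "0 0 -0.01 4.8 -1.2 30 0.6;0 0 0 0 0 45 0.6;0 0 0 0 0 40 0.6;0 0 0 0 0 25 0.6;0 0 0 0 0 0 0.6"}}

```text
time_s: 3.08
eef_pos: [0.5048, 0.1753, 0.0945]
eef_rot: [0.0, 0.985, 0.173, -0.002]
wrist_force: [-0.4, 0.1, -0.8]
opening: 0.604
grasp_force: 0.0
```

```bash
cat > rel.py <<'E'
import sys
from h import *
x,y,z,a=map(float,sys.argv[1:5]); o,p,R=pose()
t=np.array([[np.cos(a),np.sin(a),0],[np.sin(a),-np.cos(a),0],[0,0,-1]]).T
t=np.column_stack([[np.cos(a),np.sin(a),0],[np.sin(a),-np.cos(a),0],[0,0,-1]])
print(o["time_s"],p.round(4),"F",o["wrist_force"].round(1),"T",o["torque"].round(2),"xang",np.arctan2(R[1,0],R[0,0]).round(4),"q6",o["q"][5].round(3),"open",o["opening"].round(3))
print("turn",Rn.from_matrix(R.T@t).as_rotvec().round(4),"shift",(1000*R.T@(np.array([x,y,z])-p)).round(1))
E
python3 rel.py .5053 .1772 .049 .352
```

```text
Traceback (most recent call last):
  File "rel.py", line 6, in <module>
    print(o["time_s"],p.round(4),"F",o["wrist_force"].round(1),"T",o["torque"].round(2),"xang",np.arctan2(R[1,0],R[0,0]).round(4),"q6",o["q"][5].round(3),"open",o["opening"].round(3))
                                                                                                                                                                 ^^^^^^^^^^^^^^^^^^
AttributeError: 'float' object has no attribute 'round'
```

```bash
sed -i 's/o\["opening"\].round(3)/round(o["opening"],3)/; 4d' rel.py; for i in 1 2; do python3 rel.py .5053 .1772 .049 .352;done
```

```text
3.075 [0.5048 0.1753 0.0945] F [-0.4  0.1 -0.8] T [ 0.02  0.01 -0.02] xang 0.3483 q6 1.335 open 0.604
turn [-0.0006  0.0046 -0.0037] shift [ 1.3 -1.6 45.5]
3.075 [0.5048 0.1753 0.0945] F [-0.4  0.1 -0.8] T [ 0.02  0.01 -0.02] xang 0.3483 q6 1.335 open 0.604
turn [-0.0006  0.0046 -0.0037] shift [ 1.3 -1.6 45.5]
```

>>> {"fn": "servo_tool", "kwargs": {"commands": "0 0 -0.003 1.3 -1.6 20 0.6;0 0 0 0 0 20 0.6;0 0 0 0 0 4 0.6;0 0 0 0 0 1.5 0.6;0 0 0 0 0 0 0.6"}}

```text
time_s: 3.7
eef_pos: [0.5077, 0.1794, 0.052]
eef_rot: [0.0, 0.984, 0.176, 0.001]
wrist_force: [0.1, 0.8, 0.9]
opening: 0.602
grasp_force: 0.0
```

>>> {"fn": "servo_tool", "kwargs": {"commands": "0 0 0 0 0 0 0.3;0 0 0 0 0 0 0.2;0 0 0 0 0 0 0;0 0 0 0 0 0 0;0 0 0 0 0 0 0"}}

```text
time_s: 4.32
eef_pos: [0.507, 0.1795, 0.0511]
eef_rot: [0.0, 0.984, 0.176, 0.0]
wrist_force: [-1.5, -0.5, 3.5]
opening: 0.105
grasp_force: 58.8
```

```bash
python3 rel.py .5053 .1772 .049 .352; python3 -c "
from bench import *;print(get_obs()['grasp_force'])"
```

```text
4.325 [0.507  0.1795 0.0511] F [-1.5 -0.5  3.5] T [0.02 0.18 0.01] xang 0.3539 q6 1.336 open 0.105
turn [ 0.0001 -0.0004  0.0019] shift [-2.4  1.6  2.1]
58.82087230682373
```

>>> {"fn": "servo_tool", "kwargs": {"commands": "0 0 0 0 0 -5 0;0 0 0 0 0 -20 0;0 0 0 0 0 -40 0;0 0 0 0 0 -50 0;0 0 0 0 0 -50 0"}}

```text
time_s: 4.95
eef_pos: [0.5061, 0.1795, 0.2169]
eef_rot: [-0.0, 0.984, 0.176, -0.001]
wrist_force: [0.5, -0.6, -1.4]
opening: 0.107
grasp_force: 59.3
```

>>> {"fn": "servo_tool", "kwargs": {"commands": "0 0 0 0 0 0 0;0 0 0 0 0 0 0"}}

```text
time_s: 5.2
eef_pos: [0.506, 0.1795, 0.2149]
eef_rot: [-0.0, 0.984, 0.176, -0.001]
wrist_force: [0.1, 0.7, -2.3]
opening: 0.107
grasp_force: 59.4
```

```bash
python3 snap.py w3
python3 - <<'E'
import cv2
a=cv2.imread("pics/w3.png")[220:400,200:440]
cv2.imwrite("pics/w3c.png",cv2.resize(a,None,fx=3.3,fy=3.3,interpolation=cv2.INTER_CUBIC))
E
python3 rel.py .5128 -.169 .18 0.352
```

```text
5.2 [0.50603148 0.1794633  0.21493015] [[0.9381, 0.3465, -0.0013], [0.3465, -0.9381, -0.0001], [-0.0013, -0.0004, -1.0]] [0.12  0.112 1.719 0.    1.312 1.337]
5.25 [0.5055 0.1794 0.2141] F [ 0.   0.8 -1.5] T [-0.04 -0.    0.03] xang 0.3538 q6 1.337 open 0.102
turn [-0.0008  0.003   0.0018] shift [-113.8  329.3   34.1]
```

View pics/w3c.png

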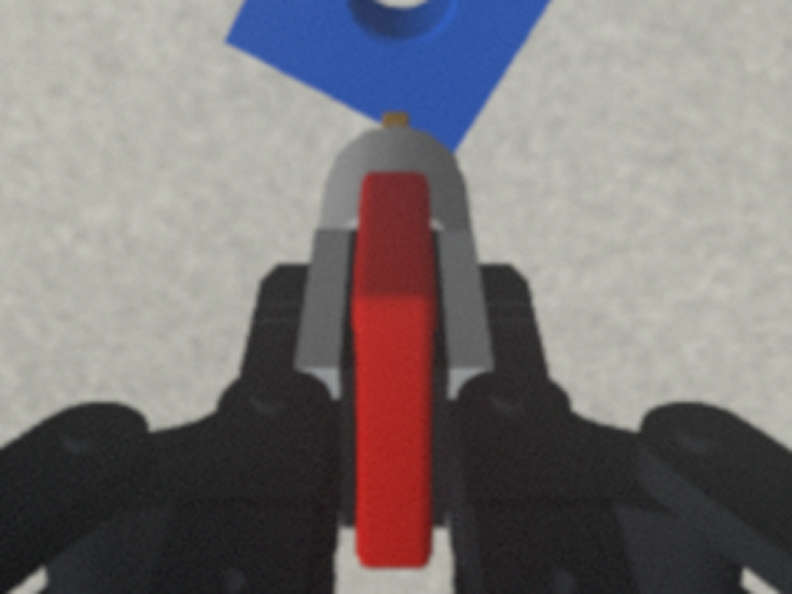

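Run:
```python
from h import *
import pickle
from scipy.optimize import least_squares
c=pickle.load(open("pics/w3.pkl","rb"))
p=np.array([0.50603148,0.1794633,0.21493015])
a=.3538
R=np.array([[0.9381,0.3465,-0.0013],[0.3465,-0.9381,-0.0001],[-0.0013,-0.0004,-1.0]])
K=np.array([[20,0,82],[-20,0,82],[20,0,44],[12,0,0],[13,0,8]])*1e-3
P=np.array([(394.5,296),(394,568),(395,173),(396,113),(396,127)])
P=(P+.5)/3.3-.5+[200,220]
def M(v):
    dx,dy,dz,rx,ry=v
    Q=K*[1,1,-1]  # tool axes
    Q=Rn.from_rotvec([rx,ry,0]).apply(Q)+[dx,dy,dz]
    return np.array([proj(c,R@q+p) for q in Q])
for fixed in (0,1):
    g=(lambda v:(M(v)-P).ravel()) if not fixed else (lambda v:(M([v[0],v[1],v[2],v[3],0])-P).ravel())
    r=least_squares(g,[0,0,.051,0,0],x_scale=[.001]*3+[.01]*2)
    print(r.x.round(4),r.fun.reshape(-1,2).round(1).tolist())
```

```text
[-0.0054 -0.0001  0.0546 -0.0035 -0.0079] [[-0.1, 0.5], [0.0, -0.1], [0.1, -1.0], [-0.0, 0.9], [-0.0, -0.2]]
[-0.0053 -0.0001  0.0552 -0.0035  0.    ] [[-0.1, 1.2], [0.0, -0.4], [0.1, -0.9], [-0.0, 0.4], [-0.0, -0.6]]
```

>>> {"fn": "servo_tool", "kwargs": {"commands": "0 0 0 -8 24 0 0;0 0 0 -16 48 0 0;0 0 0 -16 48 0 0;0 0 0 -16 48 0 0;0 0 0 -16 48 0 0"}}

```text
time_s: 5.88
eef_pos: [0.5127, -0.0492, 0.2136]
eef_rot: [-0.001, 0.984, 0.176, -0.002]
wrist_force: [1.0, 0.8, -1.8]
opening: 0.108
grasp_force: 59.4
```

>>> {"fn": "servo_tool", "kwargs": {"commands": "0 0 0 -16 48 0 0;0 0 0 -14 43 0 0;0 0 0 -7 22 0 0;0 0 -0.09 0 0 0 0;0 0 -0.09 0 0 0 0"}}

```text
time_s: 6.5
eef_pos: [0.5177, -0.1663, 0.2141]
eef_rot: [-0.001, 0.964, 0.265, -0.001]
wrist_force: [-0.1, -0.3, -2.1]
opening: 0.108
grasp_force: 59.3
```

>>> {"fn": "servo_tool", "kwargs": {"commands": "0 0 0 0 0 0 0;0 0 0 0 0 0 0"}}

```text
time_s: 6.75
eef_pos: [0.5182, -0.1662, 0.2151]
eef_rot: [-0.001, 0.965, 0.263, -0.0]
wrist_force: [0.0, 0.5, -0.6]
opening: 0.107
grasp_force: 59.3
```

```bash
python3 rel.py .5167 -.1667 .177 0.54
```

```text
6.75 [ 0.5182 -0.1662  0.2151] F [ 0.   0.5 -0.6] T [-0.01  0.03  0.01] xang 0.5327 q6 0.509 open 0.107
turn [-0.0013  0.0006 -0.0073] shift [-1.5 -0.3 38.1]
```

>>> {"fn": "servo_tool", "kwargs": {"commands": "0 0 -0.007 -1.2 0 15 0;0 0 0 0 0 15 0;0 0 0 0 0 6 0;0 0 0 0 0 0 0;0 0 0 0 0 0 0"}}

```text
time_s: 7.38
eef_pos: [0.5177, -0.1677, 0.1801]
eef_rot: [0.0, 0.964, 0.267, 0.0]
wrist_force: [0.3, 0.4, -1.2]
opening: 0.104
grasp_force: 59.4
```

```bash
python3 snap.py w4
python3 - <<'E'
from h import *
a=cv2.imread("pics/w4.png")[200:300,250:390]
s=camera("scene");d=camera("side");cv2.imwrite("pics/s4.png",s);cv2.imwrite("pics/d4.png",d)
a=cv2.resize(a,(560,400),interpolation=cv2.INTER_CUBIC)[:, :400]
s=cv2.resize(s[180:240,240:300],(400,400),interpolation=cv2.INTER_CUBIC)
d=cv2.resize(d[160:240,340:420],(400,400),interpolation=cv2.INTER_CUBIC)
cv2.imwrite("pics/m4.png",cv2.resize(np.hstack([cv2.resize(a,(400,400)),s,d]),(800,267)))
cv2.imwrite("pics/m4.png",np.vstack([np.hstack([s,d])]))
E
```

```text
7.375 [ 0.51773361 -0.16770267  0.18013421] [[0.8574, 0.5147, 0.0006], [0.5147, -0.8574, -0.0003], [0.0003, 0.0006, -1.0]] [-0.531  0.164  1.735  0.     1.242  0.499]
```

View pics/m4.png

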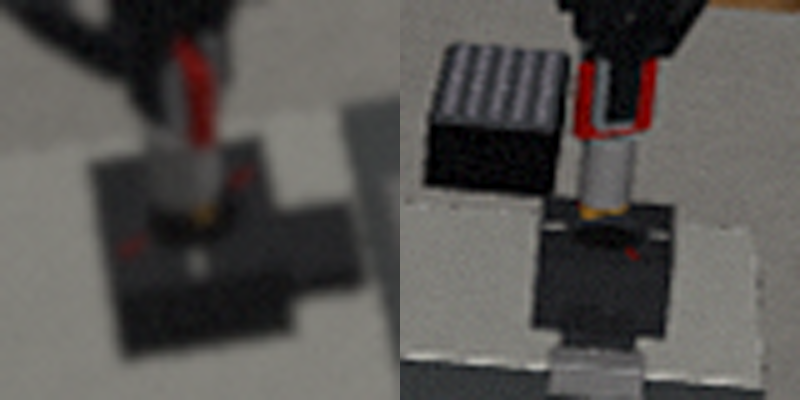

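>>> {"fn": "servo_tool", "kwargs": {"commands": "0 0 0 0 0 3 0;0 0 0 0 0 3 0;0 0 0 0 0 3 0;0 0 0 0 0 3 0;0 0 0 0 0 0 0"}}

```text
time_s: 8.15
eef_pos: [0.5172, -0.1674, 0.1674]
eef_rot: [-0.0, 0.964, 0.267, -0.0]
wrist_force: [0.5, -0.5, -0.7]
opening: 0.105
grasp_force: 59.4
```

```bash
python3 rel.py .5167 -.1667 .153 0.54
```

```text
8.15 [ 0.5172 -0.1674  0.1674] F [ 0.5 -0.5 -0.7] T [ 0.01  0.01 -0.03] xang 0.5408 q6 0.499 open 0.105
turn [-0.0006  0.0003  0.0008] shift [-0.1 -0.8 14.4]
```

>>> {"fn": "servo_tool", "kwargs": {"commands": "0 0 0 0 0 2 0;0 0 0 0 0 2 0;0 0 0 0 0 2 0;0 0 0 0 0 2 0;0 0 0 0 0 0 0"}}

```text
time_s: 8.78
eef_pos: [0.5173, -0.1674, 0.1595]
eef_rot: [-0.0, 0.964, 0.267, -0.0]
wrist_force: [-0.2, -0.2, -2.3]
opening: 0.106
grasp_force: 59.4
```

```bash
python3 rel.py .5167 -.1667 .153 0.54
```

```text
8.775 [ 0.5173 -0.1674  0.1595] F [-0.2 -0.2 -2.3] T [-0.01 -0.03 -0.01] xang 0.5408 q6 0.499 open 0.106
turn [-0.0004  0.0002  0.0008] shift [-0.2 -0.9  6.5]
```

>>> {"fn": "servo_tool", "kwargs": {"commands": "0 0 0 0 0 1.5 0;0 0 0 0 0 1.5 0;0 0 0 0 0 1 0;0 0 0 0 0 0 0;0 0 0 0 0 0 0"}}

```text
time_s: 9.4
eef_pos: [0.5175, -0.1675, 0.1559]
eef_rot: [0.0, 0.964, 0.267, 0.0]
wrist_force: [0.5, -0.3, -1.1]
opening: 0.104
grasp_force: 59.4
```

>>> {"fn": "servo_tool", "kwargs": {"commands": "0 0 0 0 0 1 0;0 0 0 0 0 1 0;0 0 0 0 0 0 0"}}

```text
time_s: 9.78
eef_pos: [0.5174, -0.1674, 0.1537]
eef_rot: [-0.0, 0.964, 0.267, -0.0]
wrist_force: [0.1, -0.4, -1.3]
opening: 0.108
grasp_force: 59.4
```

>>> {"fn": "servo_tool", "kwargs": {"commands": "0 0 0 0 0 0 0"}}

```text
time_s: 9.9
eef_pos: [0.5174, -0.1675, 0.1538]
eef_rot: [-0.0, 0.964, 0.267, -0.0]
wrist_force: [-0.3, 0.8, -1.4]
opening: 0.106
grasp_force: 59.4
```

>>> {"fn": "servo_tool", "kwargs": {"commands": "0 0 0 0 0 0 0"}}

```text
time_s: 10.02
eef_pos: [0.5175, -0.1675, 0.1538]
eef_rot: [0.0, 0.964, 0.267, 0.0]
wrist_force: [0.7, -0.7, -1.7]
opening: 0.109
grasp_force: 59.4
```

>>> {"fn": "servo_tool", "kwargs": {"commands": "0 0 0 0 0 1 0;0 0 0 0 0 0 0"}}

```text
time_s: 10.28
eef_pos: [0.5176, -0.1676, 0.153]
eef_rot: [0.0, 0.964, 0.267, 0.0]
wrist_force: [-0.3, 1.0, 0.7]
opening: 0.103
grasp_force: 59.6
```

>>> {"fn": "servo_tool", "kwargs": {"commands": "0 0 0 0 0 1 0;0 0 0 0 0 0 0"}}

```text
time_s: 10.52
eef_pos: [0.5176, -0.1676, 0.1519]
eef_rot: [0.0, 0.964, 0.267, 0.0]
wrist_force: [0.4, -0.8, 1.4]
opening: 0.107
grasp_force: 59.7
```

>>> {"fn": "servo_tool", "kwargs": {"commands": "0 0 0 0 0 0.7 0;0 0 0 0 0 0 0"}}

```text
time_s: 10.78
eef_pos: [0.5176, -0.1676, 0.1512]
eef_rot: [0.0, 0.964, 0.267, 0.0]
wrist_force: [0.6, -1.1, 1.2]
opening: 0.105
grasp_force: 59.7
```

>>> {"fn": "servo_tool", "kwargs": {"commands": "0 0 0 0 0 0 0"}}

```text
time_s: 10.9
eef_pos: [0.5176, -0.1676, 0.1512]
eef_rot: [0.0, 0.964, 0.267, 0.0]
wrist_force: [0.4, -0.3, 1.4]
opening: 0.11
grasp_force: 59.7
```

>>> {"fn": "servo_tool", "kwargs": {"commands": "0 0 0 0 0 -2.7 0;0 0 0 1 0 0 0;0 0 0 0 0 0 0"}}

```text
time_s: 11.28
eef_pos: [0.518, -0.1668, 0.1534]
eef_rot: [-0.0, 0.964, 0.267, -0.0]
wrist_force: [1.1, 0.3, -0.5]
opening: 0.106
grasp_force: 59.4
```

>>> {"fn": "servo_tool", "kwargs": {"commands": "0 0 0 1 0 0 0;0 0 0 0 0 0 0"}}

```text
time_s: 11.52
eef_pos: [0.5185, -0.1666, 0.1534]
eef_rot: [-0.0, 0.964, 0.267, -0.001]
wrist_force: [-2.7, -1.8, -0.8]
opening: 0.106
grasp_force: 59.5
```

>>> {"fn": "servo_tool", "kwargs": {"commands": "0 0 0 1 0 0 0;0 0 0 0 0 0 0"}}

```text
time_s: 11.78
eef_pos: [0.5187, -0.1664, 0.1534]
eef_rot: [-0.0, 0.964, 0.267, -0.002]
wrist_force: [-6.0, -3.3, -0.8]
opening: 0.104
grasp_force: 59.7
```

```bash
python3 rel.py .5167 -.1667 .153 0.54
```

```text
11.775 [ 0.5187 -0.1664  0.1534] F [-6.  -3.3 -0.8] T [-0.64  1.33 -0.07] xang 0.5409 q6 0.504 open 0.104
turn [-0.0011  0.0031  0.0009] shift [-1.9 -0.8  0.5]
```

>>> {"fn": "servo_tool", "kwargs": {"commands": "0 0 0 -3 0 0 0;0 0 0 -3 0 0 0;0 0 0 -1 0 0 0;0 0 0 0 0 0 0"}}

```text
time_s: 12.28
eef_pos: [0.5142, -0.1696, 0.1539]
eef_rot: [0.0, 0.964, 0.267, 0.0]
wrist_force: [-0.2, -0.4, -0.4]
opening: 0.105
grasp_force: 59.3
```

>>> {"fn": "servo_tool", "kwargs": {"commands": "0 0 0 -1 0 0 0;0 0 0 0 0 0 0"}}

```text
time_s: 12.52
eef_pos: [0.5133, -0.17, 0.1539]
eef_rot: [-0.0, 0.964, 0.267, 0.0]
wrist_force: [-0.1, -0.1, -1.5]
opening: 0.111
grasp_force: 59.3
```

>>> {"fn": "servo_tool", "kwargs": {"commands": "0 0 0 -1 0 0 0;0 0 0 0 0 0 0"}}

```text
time_s: 12.78
eef_pos: [0.513, -0.1702, 0.1539]
eef_rot: [-0.0, 0.964, 0.267, 0.001]
wrist_force: [3.8, 3.1, -2.2]
opening: 0.108
grasp_force: 59.3
```

>>> {"fn": "servo_tool", "kwargs": {"commands": "0 0 0 4.1 0 0 0;0 0 0 0 2 0 0;0 0 0 0 1 0 0;0 0 0 0 0 0 0"}}

```text
time_s: 13.28
eef_pos: [0.5168, -0.1705, 0.1535]
eef_rot: [-0.001, 0.964, 0.267, -0.001]
wrist_force: [-1.9, 3.6, 1.1]
opening: 0.102
grasp_force: 59.7
```

>>> {"fn": "servo_tool", "kwargs": {"commands": "0 0 0 0 1 0 0;0 0 0 0 0 0 0"}}

```text
time_s: 13.52
eef_pos: [0.5169, -0.1708, 0.1534]
eef_rot: [-0.001, 0.964, 0.267, -0.001]
wrist_force: [-4.0, 6.4, 3.2]
opening: 0.11
grasp_force: 60.0
```

>>> {"fn": "servo_tool", "kwargs": {"commands": "0 0 0 0 -4 0 0;0 0 0 0 -2 0 0;0 0 0 0 -1 0 0;0 0 0 0 0 0 0"}}

```text
time_s: 14.02
eef_pos: [0.5144, -0.1661, 0.1539]
eef_rot: [0.0, 0.964, 0.267, 0.0]
wrist_force: [-0.5, 0.1, -1.2]
opening: 0.105
grasp_force: 59.4
```

>>> {"fn": "servo_tool", "kwargs": {"commands": "0 0 0 0 -1 0 0;0 0 0 0 0 0 0"}}

```text
time_s: 14.28
eef_pos: [0.5137, -0.165, 0.1538]
eef_rot: [-0.0, 0.964, 0.267, -0.0]
wrist_force: [-0.6, -0.4, -1.0]
opening: 0.106
grasp_force: 59.4
```

>>> {"fn": "servo_tool", "kwargs": {"commands": "0 0 0 0 -1 0 0;0 0 0 0 0 0 0"}}

```text
time_s: 14.52
eef_pos: [0.5136, -0.1647, 0.1539]
eef_rot: [0.001, 0.964, 0.267, 0.0]
wrist_force: [1.5, -1.5, -3.0]
opening: 0.109
grasp_force: 59.2
```

>>> {"fn": "servo_tool", "kwargs": {"commands": "0 0 0 0 3.8 0 0;0 0 0 0 0 0 0"}}

```text
time_s: 14.78
eef_pos: [0.5152, -0.1675, 0.1538]
eef_rot: [-0.0, 0.964, 0.267, -0.0]
wrist_force: [0.9, -0.0, -1.0]
opening: 0.109
grasp_force: 59.4
```

```bash
python3 rel.py .5167 -.1667 .153 0.54
```

```text
14.775 [ 0.5152 -0.1675  0.1538] F [ 0.9 -0.  -1. ] T [ 0.02 -0.01  0.01] xang 0.5406 q6 0.496 open 0.109
turn [-0.0005 -0.      0.0006] shift [1.7 0.1 0.8]
```

>>> {"fn": "servo_tool", "kwargs": {"commands": "0 0 0 0 0 1.3 0;0 0 0 0 0 1.2 0;0 0 0 0 0 0 0"}}

```text
time_s: 15.15
eef_pos: [0.5152, -0.1674, 0.1514]
eef_rot: [0.0, 0.964, 0.267, 0.0]
wrist_force: [-0.3, -0.3, 0.8]
opening: 0.11
grasp_force: 59.8
```

>>> {"fn": "servo_tool", "kwargs": {"commands": "0 0 0.06 0 0.17 0 0;0 0 0 0 0 0 0"}}

```text
time_s: 15.4
eef_pos: [0.5155, -0.1676, 0.1515]
eef_rot: [0.0, 0.971, 0.238, 0.0]
wrist_force: [0.6, 0.4, 1.0]
opening: 0.105
grasp_force: 59.9
```

>>> {"fn": "servo_tool", "kwargs": {"commands": "0 0 0.06 0 0.17 0 0;0 0 0 0 0 0 0"}}

```text
time_s: 15.65
eef_pos: [0.5155, -0.1678, 0.1513]
eef_rot: [0.0, 0.978, 0.21, 0.0]
wrist_force: [1.2, -0.4, 1.6]
opening: 0.107
grasp_force: 59.6
```

>>> {"fn": "servo_tool", "kwargs": {"commands": "0 0 0.06 0 0.17 0.3 0;0 0 0 0 0 0 0"}}

```text
time_s: 15.9
eef_pos: [0.5153, -0.1679, 0.1507]
eef_rot: [-0.0, 0.984, 0.18, -0.0]
wrist_force: [-0.0, -0.3, -0.6]
opening: 0.107
grasp_force: 59.4
```

>>> {"fn": "servo_tool", "kwargs": {"commands": "0 0 0.06 0 0.17 0 0;0 0 0 0 0 0 0"}}

```text
time_s: 16.15
eef_pos: [0.5153, -0.1679, 0.1507]
eef_rot: [-0.0, 0.989, 0.151, -0.0]
wrist_force: [0.3, -0.0, -1.1]
opening: 0.106
grasp_force: 59.4
```

>>> {"fn": "servo_tool", "kwargs": {"commands": "0 0 0 0 0 1 0;0 0 0 0 0 1 0;0 0 0 0 0 0 0"}}

```text
time_s: 16.52
eef_pos: [0.5154, -0.168, 0.1488]
eef_rot: [-0.0, 0.989, 0.15, -0.0]
wrist_force: [-0.3, -0.1, -1.7]
opening: 0.104
grasp_force: 59.4
```

>>> {"fn": "servo_tool", "kwargs": {"commands": "0 0 0 0 0 1 0;0 0 0 0 0 0.7 0;0 0 0 0 0 0 0"}}

```text
time_s: 16.9
eef_pos: [0.5155, -0.168, 0.1473]
eef_rot: [-0.0, 0.989, 0.15, 0.0]
wrist_force: [-0.1, -0.4, -1.3]
opening: 0.104
grasp_force: 59.4
```

```bash
python3 rel.py .5155 -.168 .1453 0.30
```

```text
16.9 [ 0.5155 -0.168   0.1473] F [-0.1 -0.4 -1.3] T [-0.01 -0.02 -0.02] xang 0.3009 q6 0.736 open 0.104
turn [-0.     -0.      0.0009] shift [ 0. -0.  2.]
```

>>> {"fn": "servo_tool", "kwargs": {"commands": "0 0 0 0 0 0.7 0;0 0 0 0 0 0.7 0;0 0 0 0 0 0 0"}}

```text
time_s: 17.27
eef_pos: [0.5154, -0.168, 0.1458]
eef_rot: [-0.0, 0.989, 0.15, -0.0]
wrist_force: [0.6, -0.7, -0.8]
opening: 0.105
grasp_force: 59.4
```

>>> {"fn": "servo_tool", "kwargs": {"commands": "0 0 0 0 0 0.5 0;0 0 0 0 0 0 0"}}

```text
time_s: 17.52
eef_pos: [0.5155, -0.1681, 0.1454]
eef_rot: [0.0, 0.989, 0.15, -0.0]
wrist_force: [-0.5, 0.3, -0.3]
opening: 0.11
grasp_force: 59.4
```

>>> {"fn": "servo_tool", "kwargs": {"commands": "0 0 0 0 0 0.4 0;0 0 0 0 0 0 0"}}

```text
time_s: 17.77
eef_pos: [0.5156, -0.1681, 0.1452]
eef_rot: [0.0, 0.989, 0.15, 0.0]
wrist_force: [0.0, -0.1, -0.1]
opening: 0.104
grasp_force: 59.7
```

Force is starting to appear near the expected floor, so I'll press slightly further to confirm.

>>> {"fn": "servo_tool", "kwargs": {"commands": "0 0 0 0 0 0.5 0;0 0 0 0 0 0 0"}}

```text
time_s: 18.02
eef_pos: [0.5156, -0.1681, 0.1446]
eef_rot: [0.0, 0.989, 0.15, 0.0]
wrist_force: [-0.9, 0.5, 0.9]
opening: 0.111
grasp_force: 59.7
```

>>> {"fn": "servo_tool", "kwargs": {"commands": "0 0 0 0 0 0.5 0;0 0 0 0 0 0 0"}}

```text
time_s: 18.27
eef_pos: [0.5156, -0.1681, 0.1441]
eef_rot: [0.0, 0.989, 0.15, 0.0]
wrist_force: [-0.1, -0.3, 1.2]
opening: 0.111
grasp_force: 59.8
```

>>> {"fn": "servo_tool", "kwargs": {"commands": "0 0 0 0 0 -0.6 0;0 0 0.06 0 0.17 0 0;0 0 0.06 0 0.17 0 0;0 0 0.06 0 0.17 0 0;0 0 0 0 0 0 0"}}

```text
time_s: 18.9
eef_pos: [0.5157, -0.169, 0.1447]
eef_rot: [0.0, 0.998, 0.061, 0.0]
wrist_force: [-1.1, -1.4, 0.8]
opening: 0.111
grasp_force: 59.7
```

```bash
sed -i 's/"turn"/"c",(p[:2]-.0028*R[:2,0]).round(4),"turn"/' rel.py; python3 rel.py .5156 -.168 .1447 -1.02
```

```text
18.9 [ 0.5157 -0.169   0.1447] F [-1.1 -1.4  0.8] T [-0.4   0.02  0.09] xang 0.1215 q6 0.914 open 0.111
c [ 0.5129 -0.1693] turn [ 7.0000e-04 -6.0000e-04  1.1415e+00] shift [-0. -1.  0.]
```

>>> {"fn": "servo_tool", "kwargs": {"commands": "0 0 0.07 0 0.1 0 0;0 0 0.07 0 0.15 0 0;0 0 0.07 0 0.15 0 0;0 0 0.07 0 0.15 0 0;0 0 0 0 0 0 0"}}

```text
time_s: 19.52
eef_pos: [0.5158, -0.1699, 0.1448]
eef_rot: [0.001, 0.997, -0.079, 0.0]
wrist_force: [0.2, -4.2, 0.3]
opening: 0.106
grasp_force: 59.6
```

```bash
python3 rel.py .5156 -.168 .1447 -1.02
```

```text
19.525 [ 0.5158 -0.1699  0.1448] F [ 0.2 -4.2  0.3] T [-0.86  0.14  0.15] xang -0.1575 q6 1.193 open 0.106
c [ 0.513  -0.1695] turn [ 0.0011 -0.0012  0.8625] shift [-0.4 -1.8  0.1]
```

>>> {"fn": "servo_tool", "kwargs": {"commands": "0 0 0 0 0.9 0 0;0 0 0.07 0 0.28 0 0;0 0 0.07 0 0.28 0 0;0 0 0.07 0 0.28 0 0;0 0 0 0 0 0 0"}}

```text
time_s: 20.15
eef_pos: [0.5155, -0.1709, 0.1447]
eef_rot: [0.0, 0.983, -0.183, 0.0]
wrist_force: [0.1, -3.6, 1.4]
opening: 0.106
grasp_force: 59.7
```

```bash
python3 rel.py .5156 -.168 .1447 -1.02
```

```text
20.15 [ 0.5155 -0.1709  0.1447] F [ 0.1 -3.6  1.4] T [-0.55 -0.07  0.11] xang -0.3675 q6 1.399 open 0.106
c [ 0.5129 -0.1699] turn [-2.000e-04 -5.000e-04  6.525e-01] shift [-0.9 -2.7  0. ]
```

>>> {"fn": "servo_tool", "kwargs": {"commands": "0 0 0 0.2 0.5 0 0;0 0 0.07 0 0.28 0 0;0 0 0.07 0 0.28 0 0;0 0 0.07 0 0.28 0 0;0 0 0 0 0 0 0"}}

```text
time_s: 20.78
eef_pos: [0.5151, -0.1718, 0.1446]
eef_rot: [-0.0, 0.959, -0.285, 0.0]
wrist_force: [1.3, -0.4, 0.6]
opening: 0.106
grasp_force: 59.7
```

```bash
python3 rel.py .5156 -.168 .1447 -1.02
```

```text
20.775 [ 0.5151 -0.1718  0.1446] F [ 1.3 -0.4  0.6] T [-0.11 -0.26  0.12] xang -0.5775 q6 1.607 open 0.106
c [ 0.5128 -0.1703] turn [-7.000e-04  2.000e-04  4.425e-01] shift [-1.7 -3.4 -0.1]
```

>>> {"fn": "servo_tool", "kwargs": {"commands": "0 0 0.07 0 0.2 0 0;0 0 0.07 0 0.2 0 0;0 0 0.07 0 0.2 0 0;0 0 0.07 0 0.2 0 0;0 0 0 0 0 0 0"}}

```text
time_s: 21.4
eef_pos: [0.5145, -0.1726, 0.1446]
eef_rot: [-0.0, 0.91, -0.415, -0.0]
wrist_force: [1.6, -1.2, 0.7]
opening: 0.104
grasp_force: 59.7
```

```bash
python3 rel.py .5156 -.168 .1447 -1.02
```

```text
21.4 [ 0.5145 -0.1726  0.1446] F [ 1.6 -1.2  0.7] T [-0.15 -0.11  0.17] xang -0.8568 q6 1.885 open 0.104
c [ 0.5126 -0.1705] turn [-2.000e-04  1.000e-04  1.632e-01] shift [-2.8 -3.9 -0.1]
```

>>> {"fn": "servo_tool", "kwargs": {"commands": "0 0 0.05 0 0.15 0 0;0 0 0.05 0 0.15 0 0;0 0 0.05 0 0.15 0 0;0 0 0 0 0 0 0"}}

```text
time_s: 21.9
eef_pos: [0.5141, -0.173, 0.1446]
eef_rot: [-0.0, 0.876, -0.482, -0.0]
wrist_force: [0.3, -0.9, 0.4]
opening: 0.108
grasp_force: 59.7
```

```bash
python3 rel.py .5156 -.168 .1447 -1.02
python3 - <<'E'
from h import *
a=camera("scene");b=camera("wrist");cv2.imwrite("pics/s5.png",a);cv2.imwrite("pics/w5.png",b)
cv2.imwrite("pics/m5.png",np.hstack([cv2.resize(a[180:240,240:320],(400,300),interpolation=cv2.INTER_CUBIC),cv2.resize(b[60:360,120:520],(400,300))]))
E
```

```text
21.9 [ 0.5141 -0.173   0.1446] F [ 0.3 -0.9  0.4] T [-0.26 -0.09  0.1 ] xang -1.0065 q6 2.034 open 0.108
c [ 0.5126 -0.1706] turn [0.     0.0001 0.0135] shift [-3.4 -4.  -0.1]
```

View pics/m5.png

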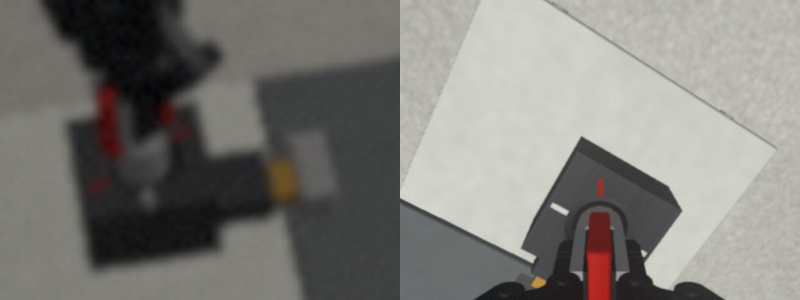

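The brass bolt already reaches the keeper (about (283,182) in the left half), and the bow points along the red mark. I'll feel for the stop with small turns.

>>> {"fn": "servo_tool", "kwargs": {"commands": "0 0 0.03 0 0.08 0 0;0 0 0 0 0 0 0"}}

```text
time_s: 22.25
eef_pos: [0.514, -0.173, 0.1446]
eef_rot: [0.0, 0.868, -0.497, -0.0]
wrist_force: [0.7, -1.9, 0.5]
opening: 0.106
grasp_force: 59.7
```

```bash
python3 rel.py .5156 -.168 .1447 -1.02
```

```text
22.25 [ 0.514  -0.173   0.1446] F [ 0.7 -1.9  0.5] T [-0.31 -0.04  0.13] xang -1.0392 q6 2.066 open 0.106
c [ 0.5125 -0.1706] turn [ 0.0001  0.0001 -0.0192] shift [-3.5 -4.  -0.1]
```

>>> {"fn": "servo_tool", "kwargs": {"commands": "0 0 0.02 0 0.05 0 0;0 0 0 0 0 0 0"}}

```text
time_s: 22.5
eef_pos: [0.5139, -0.1731, 0.1446]
eef_rot: [0.0, 0.863, -0.505, -0.0]
wrist_force: [-1.0, -1.3, 0.9]
opening: 0.103
grasp_force: 59.7
```

```bash
python3 rel.py .5156 -.168 .1447 -1.02
```

```text
22.5 [ 0.5139 -0.1731  0.1446] F [-1.  -1.3  0.9] T [-0.25  0.02  0.17] xang -1.0594 q6 2.086 open 0.103
c [ 0.5125 -0.1706] turn [ 0.0001  0.0001 -0.0394] shift [-3.6 -4.  -0.1]
```

>>> {"fn": "servo_tool", "kwargs": {"commands": "0 0 0.02 0 0.05 0 0;0 0 0 0 0 0 0"}}

```text
time_s: 22.75
eef_pos: [0.5139, -0.1731, 0.1446]
eef_rot: [0.0, 0.858, -0.514, -0.0]
wrist_force: [-0.2, -1.6, 0.6]
opening: 0.102
grasp_force: 59.7
```

```bash
python3 rel.py .5156 -.168 .1447 -1.02
```

```text
22.75 [ 0.5139 -0.1731  0.1446] F [-0.2 -1.6  0.6] T [-0.38  0.02  0.18] xang -1.0796 q6 2.107 open 0.102
c [ 0.5125 -0.1707] turn [ 0.0002  0.     -0.0596] shift [-3.7 -4.  -0.1]
```

>>> {"fn": "servo_tool", "kwargs": {"commands": "0 0 0.02 0 0.05 0 0;0 0 0 0 0 0 0"}}

```text
time_s: 23.0
eef_pos: [0.5138, -0.1731, 0.1446]
eef_rot: [0.0, 0.853, -0.523, -0.0]
wrist_force: [-0.8, -1.5, -0.4]
opening: 0.107
grasp_force: 59.7
```

```bash
python3 rel.py .5156 -.168 .1447 -1.02|head -1
```

```text
23.0 [ 0.5138 -0.1731  0.1446] F [-0.8 -1.5 -0.4] T [-0.35  0.04  0.25] xang -1.0996 q6 2.126 open 0.107
```

>>> {"fn": "servo_tool", "kwargs": {"commands": "0 0 0.01 0 0.03 0 0;0 0 0 0 0 0 0"}}

```text
time_s: 23.25
eef_pos: [0.5138, -0.1732, 0.1446]
eef_rot: [0.0, 0.85, -0.527, -0.0]
wrist_force: [-0.7, -0.7, 0.7]
opening: 0.107
grasp_force: 59.7
```

```bash
python3 rel.py .5156 -.168 .1447 -1.02|head -1
```

```text
23.25 [ 0.5138 -0.1732  0.1446] F [-0.7 -0.7  0.7] T [-0.38  0.11  0.19] xang -1.1094 q6 2.136 open 0.107
```

>>> {"fn": "servo_tool", "kwargs": {"commands": "0 0 0.015 0 0.04 0 0;0 0 0 0 0 0 0"}}

```text
time_s: 23.5
eef_pos: [0.5138, -0.1732, 0.1446]
eef_rot: [0.0, 0.846, -0.533, -0.0]
wrist_force: [-1.2, -2.2, 0.4]
opening: 0.109
grasp_force: 59.7
```

```bash
python3 rel.py .5156 -.168 .1447 -1.02|head -1
```

```text
23.5 [ 0.5138 -0.1732  0.1446] F [-1.2 -2.2  0.4] T [-0.41  0.18  0.18] xang -1.1245 q6 2.151 open 0.109
```

>>> {"fn": "servo_tool", "kwargs": {"commands": "0 0 0.01 0 0.03 0 0;0 0 0 0 0 0 0"}}

```text
time_s: 23.75
eef_pos: [0.5137, -0.1732, 0.1446]
eef_rot: [0.0, 0.843, -0.537, -0.0]
wrist_force: [-0.6, -1.9, 0.3]
opening: 0.107
grasp_force: 59.7
```

```bash
python3 rel.py .5156 -.168 .1447 -1.02|head -1
```

```text
23.75 [ 0.5137 -0.1732  0.1446] F [-0.6 -1.9  0.3] T [-0.4   0.22  0.16] xang -1.1344 q6 2.161 open 0.107
```

```bash
python3 snap.py w6
python3 - <<'E'
from h import *
def bow(n):
    a=cv2.imread(f"pics/{n}.png").astype(int); m=((a[...,2]>140)&(a[...,1]<70)&(a[...,0]<70)); m[:300]=0;m[400:]=0;m[:,:280]=0;m[:,360:]=0
    ys,xs=np.nonzero(m); r=range(315,385)
    c=[(y,xs[ys==y].mean()) for y in r if (ys==y).sum()>5]
    f=np.polyfit(*np.array(c).T,1); return f[0].round(4),np.polyval(f,350).round(2),len(c)
for n in("w3","w4","w5","w6"): print(n,bow(n))
s=camera("scene");cv2.imwrite("pics/s6.png",s)
for n in("scene0","s4","s5","s6"):
    a=cv2.imread(f"pics/{n}.png").astype(int)[190:235,280:312]; m=(a[...,2]-a[...,0]>30)
    print(n,m.sum(),np.nonzero(m)[1].max() if m.any() else None)
cv2.imwrite("pics/m6.png",np.hstack([cv2.resize(s[180:240,240:320],(400,300),interpolation=cv2.INTER_CUBIC),cv2.resize(cv2.imread("pics/w6.png")[180:330,220:420],(400,300),interpolation=cv2.INTER_CUBIC)]))
# predicted red-mark direction in wrist image and measured red mark above bow
c=calibration("wrist");u=np.array([np.cos(-1.0195),np.sin(-1.0195),0]);k=np.array([.5128,-.169,.12])
print("mark pred",proj(c,k+.026*u),"mouth",proj(c,k))
a=cv2.imread("pics/w6.png").astype(int);m=((a[...,2]-a[...,1]>35)).astype(np.uint8);m[:150]=0
n,l,st,ce=cv2.connectedComponentsWithStats(m);print([(ce[i].round(1),st[i][4]) for i in range(1,n) if st[i][4]>8])
E
```

```text
23.75 [ 0.51373134 -0.17317482  0.14455527] [[0.4227, -0.9063, -0.0001], [-0.9063, -0.4227, -0.0], [-0.0001, 0.0001, -1.0]] [-0.544  0.204  1.767 -0.     1.171  2.161]
w3 (np.float64(-0.0072), np.float64(317.65), 70)
w4 (np.float64(-0.0001), np.float64(317.91), 70)
w5 (np.float64(0.0042), np.float64(318.32), 70)
w6 (np.float64(-0.0021), np.float64(318.56), 70)
scene0 0 None
s4 0 None
s5 37 18
s6 37 18
mark pred (np.float64(314.45661724521403), np.float64(245.70581390506763)) mouth (np.float64(319.94813846799855), np.float64(289.1413744545955))
[(array([314.2, 247.3]), np.int32(116)), (array([318.9, 332.4]), np.int32(2823))]
```

The bow is square with the tool at -1.134, the marks are at -1.02, and the bolt no longer moves. With 0.08 play the rotor must be at its stop, so I'll ease the key back within the play to line up with the marks.

>>> {"fn": "servo_tool", "kwargs": {"commands": "0 0 -0.03 0 -0.1 0 0;0 0 -0.03 0 -0.1 0 0;0 0 -0.03 0 -0.1 0 0;0 0 0 0 0 0 0"}}

```text
time_s: 24.35
eef_pos: [0.5142, -0.1728, 0.1446]
eef_rot: [-0.0, 0.867, -0.498, 0.0]
wrist_force: [0.5, -1.0, 1.0]
opening: 0.11
grasp_force: 59.7
```

```bash
python3 rel.py .5156 -.168 .1447 -1.02
```

```text
24.35 [ 0.5142 -0.1728  0.1446] F [ 0.5 -1.   1. ] T [-0.05 -0.06 -0.06] xang -1.0437 q6 2.071 open 0.11
c [ 0.5128 -0.1703] turn [-0.0005  0.0002 -0.0237] shift [-3.4 -3.6 -0.1]
```

View pics/m6.png

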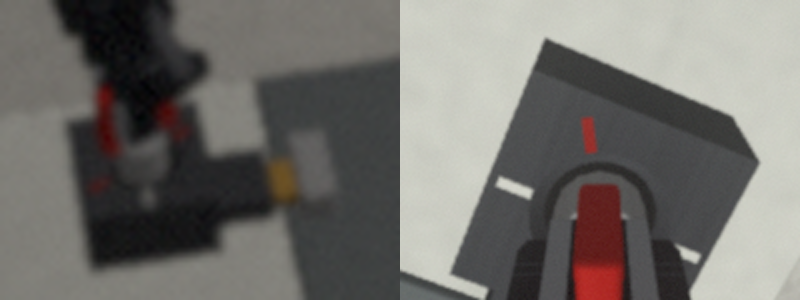

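>>> {"fn": "servo_tool", "kwargs": {"commands": "0 0 0 0 0 0 0.2;0 0 0 0 0 0 0.4;0 0 0 0 0 0 0.5;0 0 0 0 0 -3 0.5;0 0 0 0 0 -10 0.5"}}

```text
time_s: 24.98
eef_pos: [0.5137, -0.1728, 0.1575]
eef_rot: [-0.0, 0.867, -0.499, -0.001]
wrist_force: [-0.4, 0.3, 1.0]
opening: 0.508
grasp_force: 0.0
```

>>> {"fn": "servo_tool", "kwargs": {"commands": "0 0 0 0 0 -25 0.5;0 0 0 0 0 -40 0.5;0 0 0 0 0 -30 0.5;0 0 0 0 0 0 0.5;0 0 0 0 0 0 0.5"}}

```text
time_s: 25.6
eef_pos: [0.5137, -0.1728, 0.2521]
eef_rot: [-0.0, 0.867, -0.499, -0.0]
wrist_force: [-0.3, -0.1, -0.5]
opening: 0.501
grasp_force: 0.0
```

```bash
python3 snap.py w7
python3 - <<'E'
from h import *
import pickle
c=pickle.load(open("pics/w7.pkl","rb"));a=cv2.imread("pics/w7.png").astype(int)
m=((a[...,2]-a[...,1]>35)).astype(np.uint8)
n,l,st,ce=cv2.connectedComponentsWithStats(m)
for i in range(1,n):
    if st[i][4]>8: print(ce[i].round(1),st[i], onz(c,ce[i],.12).round(4))
k=(np.array([.5128,-.169,0]))
for ang in(-1.02,-1.10,-0.95):
  u=np.array([np.cos(ang),np.sin(ang),0])
  for z in(.172,.176,.18): print(ang,z,[np.round(proj(c,k+s*.02*u+[0,0,z]),1) for s in(1,-1)])
b=((a[...,2]>140)&(a[...,1]<70)).astype(np.uint8); cs,_=cv2.findContours(b,0,2); q=max(cs,key=cv2.contourArea); print(cv2.minAreaRect(q))
p=cv2.boxPoints(cv2.minAreaRect(q)); P=[onz(c,x,.176) for x in p]; P=np.array(P)
print(P.mean(0),[ (np.linalg.norm(P[i]-P[i-1]).round(4),np.arctan2(*(P[i]-P[i-1])[1::-1]).round(3)) for i in range(4)])
E
```

```text
25.6 [ 0.51370213 -0.17280459  0.25205406] [[0.5026, -0.8645, -0.0006], [-0.8645, -0.5026, 0.0004], [-0.0006, 0.0003, -1.0]] [-0.544  0.09   1.666 -0.     1.386  2.071]
[318.5 202.6] [317 197   4  12  47] [ 0.5261 -0.1903  0.12  ]
[318.5 248.6] [312 216  14  65 879] [ 0.5054 -0.1547  0.12  ]
[285.9 280.7] [276 274  21  15 133] [ 0.5154 -0.1128  0.12  ]
-1.02 0.172 [array([318.8, 226.1]), array([320.1, 278.2])]
-1.02 0.176 [array([318.8, 227.8]), array([320.1, 280.6])]
-1.02 0.18 [array([318.8, 229.5]), array([320.1, 283.1])]
-1.1 0.172 [array([321.1, 226.1]), array([317.9, 278.2])]
-1.1 0.176 [array([321.1, 227.8]), array([317.9, 280.6])]
-1.1 0.18 [array([321.2, 229.5]), array([317.9, 283. ])]
-0.95 0.172 [array([316.8, 226.2]), array([322. , 278.1])]
-0.95 0.176 [array([316.8, 227.9]), array([322.1, 280.5])]
-0.95 0.18 [array([316.7, 229.6]), array([322.1, 283. ])]
((318.0, 254.5), (49.0, 12.0), 90.0)
[ 0.51362586 -0.16833297  0.176     ] [(np.float64(0.0371), np.float64(-1.05)), (np.float64(0.0083), np.float64(-2.614)), (np.float64(0.0371), np.float64(2.103)), (np.float64(0.0087), np.float64(0.527))]
```

```bash
python3 -c "
from bench import *
print(hand_in())"
```

```text
the job is handed in; nothing more can be done
None
```

The job is handed in at about 26 s: the key sank fully home, then turned clockwise until the bolt reached its keeper. It was left upright in the lock within about 0.03 rad of the red marks, the gripper let go and moved clear, and nothing else was touched. I felt no distinct end stop: I turned about 0.11 rad past the marks at a steady 0.2 N m or so, then eased back. No verdict came back.

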